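# Pin down the tube shaker's platform

### The arm

A 6-joint arm with a two-finger parallel gripper is mounted at the origin on the work surface. World frame = base frame: x ahead of the robot, y to its left, z up, the work surface at z = 0. Lengths are in m, angles in degrees, forces in N, time in s.
With the tool pointing down it reaches from about 0.35 to 0.875 m from the base axis. Payload 4.2 kg.
Tool frame: the origin (TCP) lies on the centre line of the jaws, within the pads' length; the fingertips stand 11 mm ahead of it and the grasp point (between the pads) lies 8 mm behind it; z points along the fingers, y is the line along which they close (so a half turn about z gives the same grasp; the last joint's range is limited). The gripper opens to 87 mm and grips with 3 to 60 N. Pads are 19 mm wide; open, the fingers measure 117 mm over their backs; the gripper's body (75 mm by 190 mm) begins 51 mm behind the grasp point.
Start: joints at [90.791, 22.042, 0.453, 0, -68.411, -14.817], TCP at [0.151, 0.606, 0.234] pointing down, gripper open.
Joint ranges: [-179.83, 179.83], [-69.29, 118.12], [-61.27, 80.66], [-181.25, 117.63], [-171.15, -9.14], [-177.46, 177.46]. Speed limits (degrees/s): [159.86, 159.86, 180, 180, 180, 180].

### API

Orientations are given as a 3x3 rotation matrix whose columns are the frame's x, y, z axes.
In Python, from station import r gives the robot as it stands.
- The arm moves only by the tool servo_tool, never from a script. Its argument "commands" is a list that holds one entry, the list of rows, each a list of 7 numbers: the closure, from 0 (fully open) to 1 (shut), then the shift along the tool's x, y, z in mm, then the turn, a rotation vector about the tool's x, y, z in rad. In form: [[[claw, x, y, z, ax, ay, az], ...]]. A call has exactly 5 rows; each row is the pose to reach, as a shift and turn from the pose commanded when the call began, along the tool's axes at that moment; what a row does not reach only later rows make up. A row lasts 1/10 s, in which the tool goes at most 50 mm and 8.59 degrees, less where a joint would pass 70% of its speed; a pose out of reach is approached as far as the arm can. A call with a gripper value outside its range is refused whole. The fingers move at their own pace and stop on an object; the grip force is fixed at half the most. Time passes only in rows, so rows that repeat a pose let the fingers close, or fill a call up. It gives the time, the measured TCP pose, the force, the opening and the grip force at its end, in the units of the state.
- r.sense(): the state, without advancing time (a new reading comes with each control period).
- r.capture(name): name is "scene" or "top"; returns a dict with "pixels" (480x640x3 uint8, red, green, blue), "camera_matrix" (3x3 intrinsics, pixels), "dist" ([k1, k2, p1, p2, k3] as OpenCV has them; the pictures are not rectified), "R" (3x3) and "t" (3): a world point X has camera coordinates R X + t. Camera axes: x right, y down, z forward; pixel columns grow to the right and rows downward; lengths in m; the calibration is good to about 2 mm. A picture is of the moment at which its call begins. There is no depth.
- r.finish_job(): hands the job in; it is judged then, once.
The state is a dict: "time_s": time; "joints": joint angles; "joint_velocities": joint speeds; "effort": joint torques, N m; "tcp_pos": TCP position; "ee_rot": TCP orientation; "wrist_force": force on the tool from outside, world axes, zero at the start; "moment": the same for the moment, N m; "gripper_width": opening from 0.0 (shut) to 1.0 (fully open); "gripper_force": force on a finger pad.
Only numpy, scipy, OpenCV 4.12 (cv2) and the standard library are available. Lean on these libraries where they do the work, as an engineer would, in place of code of your own. Each camera call takes 0.05 s, during which the arm holds its last target. There are 200 camera calls.

### The job

Lock the tube shaker's platform: take the linchpin from its cradle and slide it through the bore in the lock post until its shoulder sits fully home, then swing its sprung ring over the post and the pin's end so that it snaps shut, and let go. Where the post stands along its slot is not known to better than about a centimetre, so feel for the bore gently (never more than 40 N on the shaker or its post), keep the ring open until the pin is home, and leave the other things where they are.

Things in the scene. Friction and masses are not known exactly. Their poses are not given: they have to be found in the camera images.
- pin_grip (a point): Grasp centre of the linchpin's orange upright paddle: 24 mm along x, 14 mm thick in y (close the fingers across y), 54 mm tall, top 14 mm above this point. x runs along the shank to the nose, z up. Shank axis 30 mm below this point, shoulder face 50 mm ahead (+x), nose end 98 mm ahead. Pin about 0.23 kg in all, heaviest in the shank.
- pin_shoulder (a point): Point on the shank axis in the front face of the linchpin's steel shoulder (26 x 26 mm, 12 mm thick). From here a square shank 12 x 12 mm runs 48 mm along +x; its last 10 mm are a square nose tapering from 12 to 8 mm. Home, this face rests against the post. Axes as pin_grip.
- ring (a joint): Angle of the linchpin's steel wire ring: 0 open, leaning 15 degrees back from upright towards the paddle; 1.99 shut, its crossbar in front of the pin's nose. Hinge along pin's y, 6 mm behind the shoulder face, 9 mm above the shank axis. Over-centre spring: to about 1.25 rad it pushes back open (about 1.6 N at the tab), beyond that it snaps shut and stays.
- ring_tab (a point): Middle of the red thumb tab on the ring's far end, 65 mm from the hinge: 16 mm wide (pin's y), 13 mm long, 6 mm thick. Ring loop: 46 mm wide over its legs, crossbar 59 mm from the hinge. Open, the tab stands 72 mm above and 23 mm behind the shoulder point; push it from behind (paddle side), forward over the post and down.
- bore_nominal (a point): Mid-slot point on the lock post's near face, on the bore's axis height (115 mm over the bench). x = the way the pin goes in, y = along the slot, z up. The post, and its bore with it, is clamped up to 9 mm to either side (y) of this point, unmeasured: find it by eye or feel. x and z are true. Home, the pin's shoulder point has x = 0, z = 0 here.
- shaker: White tube shaker 170 x 340 mm, fixed, body top 68 mm; origin under its middle; axes as bore_nominal, which lies at x -15, y -110 mm. Dark steel lock post: 30 mm thick (x), 32 wide (y), top 18 mm above the bore axis; yellow-rimmed square bore 13 x 13 mm right through, yellow line on top over its axis. Tongue 29 mm below the bore axis. Tube rack to 156 mm high beyond y = +50 mm.
- cradle: Grey cradle, 95 x 70 mm, fixed, origin under its middle, x along the pin. The linchpin lies level in its two open-topped notches, shank axis 50 mm over the bench, paddle upright, and lifts straight up and out (notch sides 10 mm high).
- bottle_blue: Bystander: white bottle with a blue cap, 68 dia x 170 mm; origin under its middle.
- bottle_red: Bystander: white jar with a red cap, 60 dia x 125 mm; origin under its middle.
- tip_box: Bystander: green pipette-tip box with a clear lid, 85 x 120 x 57 mm; origin under its middle.
- tube_rack: Bystander: blue tube rack with four capped tubes, 70 x 140 mm, 87 mm tall; origin under its middle.
- well_plate: Bystander: white well plate, 85 x 127 x 14 mm; origin under its middle.
- dish: Bystander: small steel dish, 64 mm dia x 18 mm; origin under its middle.
- pipette: Bystander: white pipette lying down, 28 x 200 x 22 mm; origin under its middle.

How it is judged (in metres and radians):
On the way:
1. the linchpin is home in the post's bore with its ring still open (x of pin_shoulder in the frame of bore_nominal between -0.003 and 0.003 m and y of pin_shoulder in the frame of bore_nominal between -0.0115 and 0.0115 m and z of pin_shoulder in the frame of bore_nominal between -0.0035 and 0.0035 m and angle between the x axis of pin_shoulder and the x axis of bore_nominal, either way round below 0.12 rad and value of joint ring below 0.6 rad), for 0.2 s.
At the end, for the whole second after the job is handed in: The linchpin rests in the post's bore, shoulder within 5 mm of the post's face (it was within 3 mm before the ring was swung), at bore height within 3.5 mm, within 11.5 mm of the slot's middle along the slot and within 0.12 rad of straight; its ring is shut (beyond 1.85 rad); it is at rest (x of pin_shoulder in the frame of bore_nominal between -0.005 and 0.003 m and y of pin_shoulder in the frame of bore_nominal between -0.0115 and 0.0115 m and z of pin_shoulder in the frame of bore_nominal between -0.0035 and 0.0035 m and angle between the x axis of pin_shoulder and the x axis of bore_nominal, either way round below 0.12 rad and value of joint ring above 1.85 rad and linear speed of pin below 0.02 m/s); the robot touches nothing.
It fails at once if the linchpin, fingers or arm press the shaker or its post with more than 40 N (contact force between any of pin, the fingers, the arm and shaker above 40 N).
It fails at once if a bystander is moved by more than 20 mm (distance of any of bottle_blue, bottle_red, tip_box, tube_rack, well_plate, dish, pipette from where it was at the start of the episode above 0.02 m).
It also fails if it takes over 72 s, if anything falls off the work surface, if the arm or the gripper's body presses on something with over 40 N, if the wrist force passes 120 N, or if a joint passes its speed limit or range.

## Working session

There is one attempt and no reset: what is moved stays moved. The work goes in short steps, Python scripts to look and compute and a tool call to move; the robot and the scene stay as the last step left them, time stands still between calls to the robot, and variables do not carry over. Pictures are saved under pics/ and viewed, at most 10 in all, crops included, and the job is handed in when it is done.

Besides the shell and the picture viewer there is one more tool, called after "Call:" by a JSON object that holds its "fn" and its "kwargs". servo_tool: Moves the arm, as the interface text tells. Its arguments: {"type":"object","properties":{"commands":{"type":"array","items":{"type":"array","items":{"type":"array","items":{"type":"number"}}}}},"required":["commands"]}

```bash
ls; mkdir -p pics; python3 - <<'E'
from station import r
import cv2,numpy as np,pickle
s=r.sense(); print({k:np.round(v,3).tolist() for k,v in s.items()})
for n in("scene","top"):
    c=r.capture(n); pickle.dump(c,open(n+".pkl","wb")); cv2.imwrite(f"pics/{n}0.png",c["pixels"][:,:,::-1])
    print(n,np.round(-c["R"].T@c["t"],3),np.round(c["R"],2).tolist(),c["camera_matrix"][0][0])
E
```

```text
pics
{'time_s': 0.0, 'joints': [90.791, 22.091, 0.38, -0.03, -68.411, -14.818], 'joint_velocities': [0.002, -0.002, 0.003, -0.048, 0.011, -0.021], 'effort': [-0.001, -39.066, 18.74, 4.22, 0.011, -0.0], 'tcp_pos': [0.151, 0.606, 0.232], 'ee_rot': [[0.97, -0.243, -0.0], [-0.243, -0.97, -0.002], [0.0, 0.002, -1.0]], 'wrist_force': [-0.625, 0.621, -0.568], 'moment': [-0.04, -0.008, -0.023], 'gripper_force': 0.0, 'gripper_width': 1.0}
scene [ 0.917 -0.253  0.861] [[0.54, 0.84, -0.01], [0.72, -0.46, -0.52], [-0.45, 0.27, -0.85]] 438.40613708689915
top [ 0.41  -0.019  1.018] [[-0.01, -1.0, 0.0], [-0.99, 0.01, -0.14], [0.14, -0.01, -0.99]] 464.59602213903486
```

View pics/scene0.png

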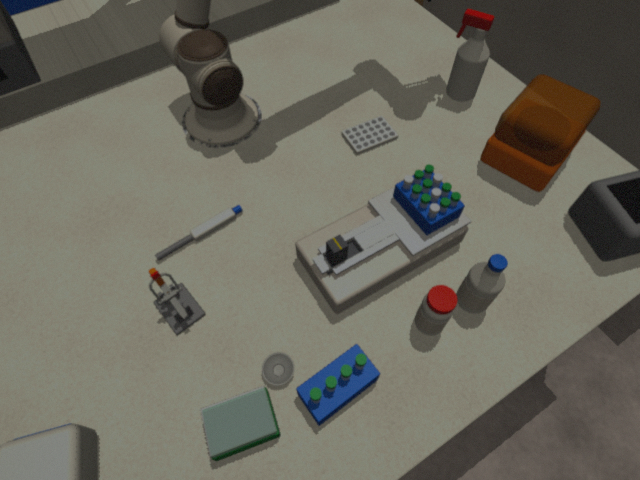

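View pics/top0.png

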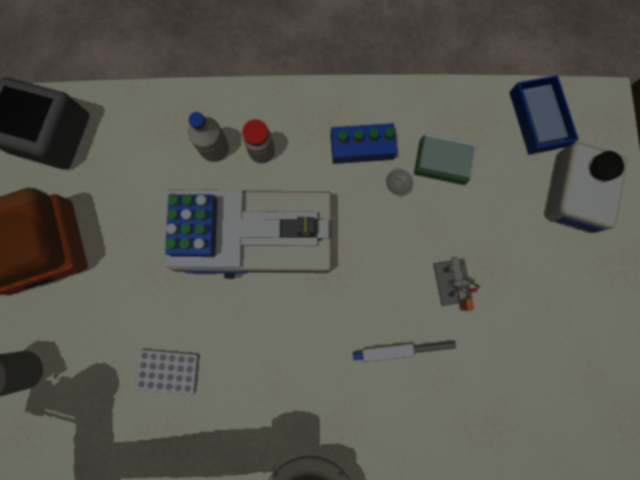

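The scene view shows the pin at about (170,295) and the post at (337,248). In the top view they are at (460,280) and (298,228), with the nose pointing up in the image (about world +x). Next, close-ups.

```bash
python3 - <<'E'
import cv2,pickle,numpy as np
o=[]
for n,bs in (("top",[(420,240,80,80),(265,185,80,80)]),("scene",[(130,250,80,90),(295,220,80,80)])):
    p=pickle.load(open(n+".pkl","rb"))["pixels"][:,:,::-1]
    for x,y,w,h in bs: o.append(cv2.resize(cv2.convertScaleAbs(p[y:y+80,x:x+80],alpha=1.6,beta=10),(400,300) if 0 else (300,300),interpolation=cv2.INTER_CUBIC))
cv2.imwrite("pics/c1.png",np.vstack([np.hstack(o[:2]),np.hstack(o[2:])]))
E
```

```text
(no output)
```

View pics/c1.png

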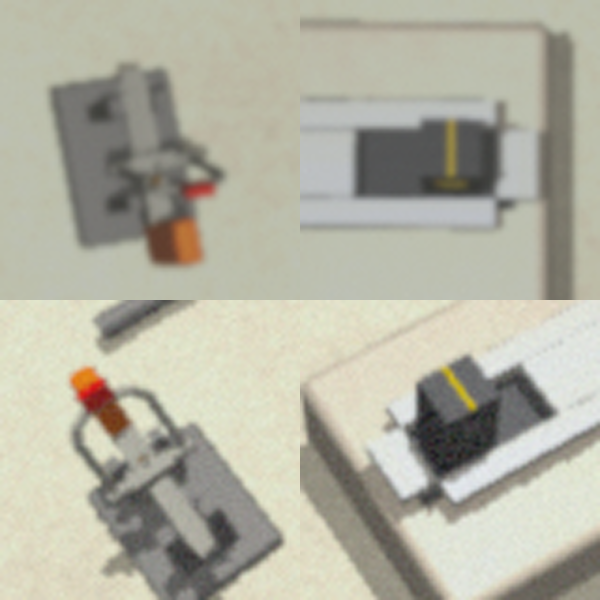

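```bash
cat > h.py <<'E'
import cv2,numpy as np,pickle
def ray(c,px):
    u=cv2.undistortPoints(np.array([[px]],float),np.array(c["camera_matrix"]),np.array(c["dist"]))[0,0]
    R,t=np.array(c["R"]),np.array(c["t"]); return -R.T@t, R.T@np.r_[u,1]
def onz(c,px,z):
    o,d=ray(c,px); return o+d*(z-o[2])/d[2]
def proj(c,X):
    return cv2.projectPoints(np.array(X,float).reshape(-1,1,3),cv2.Rodrigues(np.array(c["R"]))[0],np.array(c["t"]),np.array(c["camera_matrix"]),np.array(c["dist"]))[0][:,0]
def blob(c,lo,hi,box):
    x,y,w,h=box; m=cv2.inRange(cv2.cvtColor(c["pixels"][y:y+h,x:x+w],cv2.COLOR_RGB2HSV),lo,hi)
    return np.argwhere(m>0)[:,::-1]+[x,y]
E
python3 - <<'E'
from h import *
T=pickle.load(open("top.pkl","rb"));S=pickle.load(open("scene.pkl","rb"))
def tc(x,y,ox,oy): return (ox+(x+.5)/3.75-.5,oy+(y+.5)/3.75-.5)
P=lambda *a:print(*[np.round(v,4) for v in a])
for n,c,box in(("T",T,(280,190,50,60)),("S",S,(310,225,50,50))):
    b=blob(c,(20,90,60),(35,255,255),box); w=cv2.cvtColor(c["pixels"],cv2.COLOR_RGB2HSV)[b[:,1],b[:,0]]
    print(n,len(b),b.min(0),b.max(0)); P("line",[onz(c,b.mean(0),.133),onz(c,b[b[:,1].argmin()],.133),onz(c,b[b[:,1].argmax()],.133)])
P("Tline far/near",onz(T,tc(451,120,265-80,185),.133),onz(T,tc(451,176,185,185),.133))
P("Sline",onz(S,tc(444,367-300,295-80,220),.133),onz(S,tc(474,409-300,295-80,220),.133))
P("paddle top T",onz(T,tc(188,242,420,240),.094)); 
P("paddle top S",onz(S,tc(84,378-300,130,250),.094))
P("shank T",onz(T,tc(130,75,420,240),.056),onz(T,tc(147,150,420,240),.056))
P("shank S",onz(S,tc(207,553-300,130,250),.056),onz(S,tc(163,490-300,130,250),.056))
P("shaker edges T",onz(T,(330,192),.068),onz(T,(330,271),.068),onz(T,(245,192),.068))
E
```

```text
T 43 [304 217] [306 231]Traceback (most recent call last):
  File "<stdin>", line 7, in <module>
  File "<stdin>", line 4, in <lambda>
    return _wrapfunc(a, 'round', decimals=decimals, out=out)
    return _wrapit(obj, method, *args, **kwds)
    result = getattr(arr, method)(*args, **kwds)
numpy._core._exceptions._UFuncNoLoopError: ufunc 'multiply' did not contain a loop with signature matching types (dtype('<U4'), dtype('float64')) -> None
```

```bash
python3 - <<'E'
from h import *
np.set_printoptions(precision=4,suppress=True)
T=pickle.load(open("top.pkl","rb"));S=pickle.load(open("scene.pkl","rb"))
def tc(x,y,ox,oy): return (ox+(x+.5)/3.75-.5,oy+(y+.5)/3.75-.5)
P=print
for n,c,box in(("T",T,(280,190,50,60)),("S",S,(310,225,50,50))):
    b=blob(c,(20,90,60),(35,255,255),box)
    vx,vy,x,y=cv2.fitLine(b.astype(np.float32),cv2.DIST_L2,0,.01,.01).ravel()
    e=((b-[x,y])@[vx,vy]); P(n,len(b),b.min(0),b.max(0),onz(c,(x+vx*e.min(),y+vy*e.min()),.133),onz(c,(x+vx*e.max(),y+vy*e.max()),.133))
P("Tline far/near",onz(T,tc(451-300,120,265,185),.133),onz(T,tc(451-300,176,265,185),.133))
P("Sline",onz(S,tc(444-300,67,295,220),.133),onz(S,tc(474-300,109,295,220),.133))
P("paddle top T",onz(T,tc(188,242,420,240),.094)) 
P("paddle top S",onz(S,tc(84,78,130,250),.094))
P("shank T",onz(T,tc(130,75,420,240),.056),onz(T,tc(147,150,420,240),.056))
P("shank S",onz(S,tc(207,253,130,250),.056),onz(S,tc(163,190,130,250),.056))
P("shaker edges T",onz(T,(330,192),.068),onz(T,(330,271),.068),onz(T,(245,192),.068))
E
```

```text
T 43 [304 217] [306 231] [ 0.5581 -0.001   0.133 ] [ 0.5856 -0.0013  0.133 ]
S 35 [333 238] [341 249] [ 0.5558 -0.0004  0.133 ] [ 0.5847 -0.0015  0.133 ]
Tline far/near [ 0.5863 -0.0011  0.133 ] [ 0.557  -0.0008  0.133 ]
Sline [ 0.555  -0.0003  0.133 ] [ 0.5842 -0.0012  0.133 ]
paddle top T [ 0.4125 -0.3264  0.094 ]
paddle top S [ 0.4056 -0.3269  0.094 ]
shank T [ 0.5058 -0.3114  0.056 ] [ 0.4638 -0.3187  0.056 ]
shank S [ 0.5112 -0.3142  0.056 ] [ 0.466  -0.3198  0.056 ]
shaker edges T [ 0.6512 -0.053   0.068 ] [ 0.4852 -0.0499  0.068 ] [0.6538 0.1256 0.068 ]
```

Call:
{"fn": "servo_tool", "kwargs": {"commands": [[[0,28,28,-10,0,0,0],[0,56,56,-18,0,0,0],[0,84,84,-18,0,0,0],[0,112,112,-18,0,0,0],[0,140,140,-18,0,0,0]]]}}

```text
time_s: 0.6
tcp_pos: [0.2538, 0.4348, 0.2512]
ee_rot: [[0.97, -0.242, -0.0], [-0.242, -0.97, -0.001], [-0.0, 0.001, -1.0]]
wrist_force: [1.3, 0.0, 0.8]
gripper_width: 0.999
gripper_force: 0.0
```

Call:
{"fn": "servo_tool", "kwargs": {"commands": [[[0,28,28,-10,0,0,0],[0,56,56,-18,0,0,0],[0,84,84,-18,0,0,0],[0,112,112,-18,0,0,0],[0,140,140,-18,0,0,0]]]}}

```text
time_s: 1.1
tcp_pos: [0.3555, 0.2652, 0.2694]
ee_rot: [[0.97, -0.242, -0.0], [-0.242, -0.97, -0.0], [-0.0, 0.0, -1.0]]
wrist_force: [-0.3, 0.9, -0.5]
gripper_width: 0.999
gripper_force: 0.0
```

Call:
{"fn": "servo_tool", "kwargs": {"commands": [[[0,28,28,-10,0,0,0],[0,56,56,-14,0,0,0],[0,84,84,-14,0,0,0],[0,112,112,-14,0,0,0],[0,134,139,-14,0,0,0]]]}}

```text
time_s: 1.6
tcp_pos: [0.4521, 0.0978, 0.2833]
ee_rot: [[0.97, -0.243, -0.0], [-0.243, -0.97, -0.0], [-0.0, 0.0, -1.0]]
wrist_force: [0.0, 1.0, -0.2]
gripper_width: 0.998
gripper_force: 0.0
```

Call:
{"fn": "servo_tool", "kwargs": {"commands": [[[0,6,42,0,0,0,0],[0,12,84,0,0,0,0],[0,18,126,0,0,0,0],[0,24,168,0,0,0,0],[0,31,211,0,0,0,0]]]}}

```text
time_s: 2.1
tcp_pos: [0.4297, -0.1142, 0.2834]
ee_rot: [[0.97, -0.242, -0.0], [-0.242, -0.97, 0.0], [-0.0, -0.0, -1.0]]
wrist_force: [0.9, -0.6, 0.9]
gripper_width: 1.001
gripper_force: 0.0
```

Call:
{"fn": "servo_tool", "kwargs": {"commands": [[[0,6,42,18,0,0,-0.08],[0,12,84,36,0,0,-0.16],[0,18,126,54,0,0,-0.24],[0,24,168,74,0,0,-0.32],[0,31,211,93,0,0,-0.393]]]}}

```text
time_s: 2.6
tcp_pos: [0.4086, -0.3265, 0.1895]
ee_rot: [[0.989, 0.151, -0.0], [0.151, -0.989, 0.0], [-0.0, -0.0, -1.0]]
wrist_force: [0.2, 0.2, 0.4]
gripper_width: 1.001
gripper_force: 0.0
```

```bash
cat > look.py <<'E'
# look.py out top(x,y,w,h) scene(x,y,w,h) zoom : capture both, save crops
import sys
from h import *
from station import r
out=sys.argv[1]; bx=[tuple(map(int,a.split(','))) for a in sys.argv[2:4]]; o=[]
for n,(x,y,w,h) in zip(("top","scene"),bx):
    c=r.capture(n); pickle.dump(c,open(n+".pkl","wb"))
    o.append(cv2.resize(cv2.convertScaleAbs(c["pixels"][y:y+h,x:x+w,::-1],alpha=1.6,beta=10),(390,int(390*h/w)),interpolation=cv2.INTER_CUBIC))
H=max(i.shape[0] for i in o); cv2.imwrite(f"pics/{out}.png",np.hstack([cv2.copyMakeBorder(i,0,H-i.shape[0],0,10,0) for i in o]))
E
python3 look.py a1 410,230,100,100 110,200,120,120; python3 -c "
from station import r;print(r.sense()['tcp_pos'],r.sense()['joints'])"
```

```text
[ 0.40689833 -0.32783668  0.18671708] [-2.10597556e+01  1.46469054e+01 -1.75791666e+01 -1.73904069e-02
 -5.81835336e+01  1.19262106e+02]
```

View pics/a1.png

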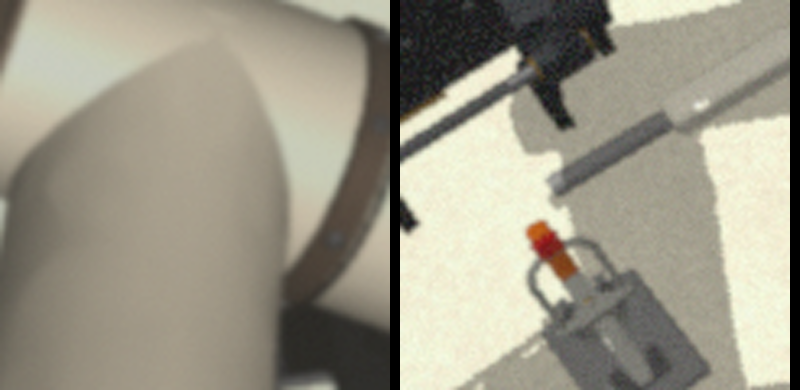

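The scene crop shows the gripper's fingers at (565,125) and (605,45), above the paddle, which is at (545,240). The pin is untouched. The arm blocks the top view here. I'll descend partway and check how repeatable the readings are.

Call:
{"fn": "servo_tool", "kwargs": {"commands": [[[0,0,0,15,0,0,0],[0,0,0,30,0,0,0],[0,0,0,45,0,0,0],[0,0,0,60,0,0,0],[0,0,0,60,0,0,0]]]}}

```text
time_s: 3.2
tcp_pos: [0.408, -0.3238, 0.1286]
ee_rot: [[0.989, 0.147, -0.004], [0.147, -0.989, 0.002], [-0.004, -0.003, -1.0]]
wrist_force: [-0.4, 0.1, -0.3]
gripper_width: 0.998
gripper_force: 0.0
```

```bash
python3 - <<'E'
from station import r
import pickle
from h import *
np.set_printoptions(precision=4,suppress=True)
for i in range(3):
    s=r.sense(); print(s["time_s"],s["tcp_pos"],s["joints"]); c=r.capture("scene")
pickle.dump(c,open("scene.pkl","wb"))
# orange paddle mask
b=blob(c,(3,120,60),(18,255,255),(130,250,60,60)); print(b.min(0),b.max(0))
p=c["pixels"][200:320,110:230,::-1]; cv2.imwrite("pics/a2.png",cv2.resize(cv2.convertScaleAbs(p,alpha=1.6,beta=10),(600,600),interpolation=cv2.INTER_CUBIC))
t=s["tcp_pos"]; y=np.array([.15,-.989,0])
print((proj(c,[t+[0,0,-.011],t+y*.0435+[0,0,-.011],t-y*.0435+[0,0,-.011],[.409,-.3266,.094]])-[110,200])*5)
E
```

```text
3.2 [ 0.408  -0.3238  0.1286] [-20.5937  18.1541 -22.2107  -0.0458 -49.9187 119.0965]
3.25 [ 0.4089 -0.3244  0.13  ] [-20.5955  18.0851 -22.1005  -0.0031 -49.9476 119.1015]
3.3 [ 0.4096 -0.3247  0.1308] [-20.597   18.035  -22.0318   0.0187 -49.9455 119.1081]
[149 268] [163 285]
[[196.6893 326.6204]
 [ 94.067  394.8326]
 [295.7027 260.7906]
 [214.0889 358.3149]]
```

View pics/a2.png

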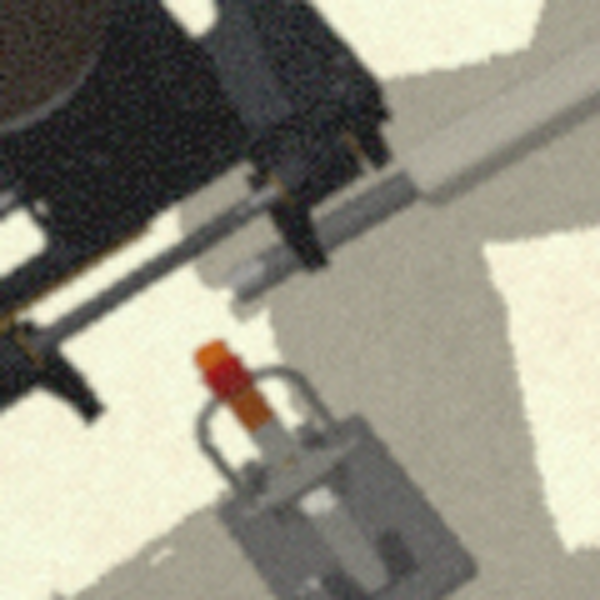

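The fingertips, at (95,410) and (315,262), straddle the paddle top at (212,353), as the projection predicted. I'll descend and close.

Call:
{"fn": "servo_tool", "kwargs": {"commands": [[[0,-1,1.5,14,0,0,0],[0,-1,1.5,28,0,0,0],[0,-1,1.5,42,0,0,0],[0,-1,1.5,50,0,0,0],[0,-1,1.5,55,0,0,0]]]}}

```text
time_s: 3.85
tcp_pos: [0.409, -0.3266, 0.0757]
ee_rot: [[0.989, 0.148, 0.001], [0.148, -0.989, -0.0], [0.0, 0.0, -1.0]]
wrist_force: [0.1, 0.7, 0.9]
gripper_width: 1.001
gripper_force: 0.0
```

Call:
{"fn": "servo_tool", "kwargs": {"commands": [[[0,0,0,0,0,0,0],[0,0,0,0,0,0,0],[0,0,0,0,0,0,0],[0.3,0,0,0,0,0,0],[0.5,0,0,0,0,0,0]]]}}

```text
time_s: 4.35
tcp_pos: [0.4088, -0.3266, 0.0759]
ee_rot: [[0.989, 0.148, 0.001], [0.148, -0.989, -0.0], [0.001, 0.0, -1.0]]
wrist_force: [0.2, -0.2, 0.0]
gripper_width: 0.895
gripper_force: 0.0
```

Call:
{"fn": "servo_tool", "kwargs": {"commands": [[[0.7,0,0,0,0,0,0],[0.75,0,0,0,0,0,0],[0.8,0,0,0,0,0,0],[0.85,0,0,0,0,0,0],[0.9,0,0,0,0,0,0]]]}}

```text
time_s: 4.85
tcp_pos: [0.4087, -0.3266, 0.0755]
ee_rot: [[0.989, 0.148, -0.0], [0.148, -0.989, 0.0], [-0.0, -0.0, -1.0]]
wrist_force: [0.2, 0.3, -0.1]
gripper_width: 0.447
gripper_force: 0.0
```

Call:
{"fn": "servo_tool", "kwargs": {"commands": [[[1,0,0,0,0,0,0],[1,0,0,0,0,0,0],[1,0,0,0,0,0,0],[1,0,0,0,0,0,0],[1,0,0,0,0,0,0]]]}}

```text
time_s: 5.35
tcp_pos: [0.4087, -0.3266, 0.0756]
ee_rot: [[0.989, 0.148, 0.0], [0.148, -0.989, -0.0], [0.0, 0.0, -1.0]]
wrist_force: [0.9, -0.5, -0.5]
gripper_width: 0.152
gripper_force: 29.9
```

Call:
{"fn": "servo_tool", "kwargs": {"commands": [[[1,0,0,0,0,0,0],[1,0,0,0,0,0,0],[1,0,0,0,0,0,0],[1,0,0,0,0,0,0],[1,0,0,0,0,0,0]]]}}

```text
time_s: 5.85
tcp_pos: [0.4087, -0.3266, 0.0756]
ee_rot: [[0.989, 0.148, 0.0], [0.148, -0.989, -0.0], [0.0, 0.0, -1.0]]
wrist_force: [-0.2, 0.1, -0.3]
gripper_width: 0.157
gripper_force: 29.9
```

Gripped, with a 13.7 mm opening. Lift straight up, then carry it to the post.

Call:
{"fn": "servo_tool", "kwargs": {"commands": [[[1,0,0,-8,0,0,0],[1,0,0,-22,0,0,0],[1,0,0,-42,0,0,0],[1,0,0,-68,0,0,0],[1,0,0,-90,0,0,0]]]}}

```text
time_s: 6.35
tcp_pos: [0.408, -0.3263, 0.1666]
ee_rot: [[0.989, 0.147, -0.001], [0.147, -0.989, 0.001], [-0.001, -0.001, -1.0]]
wrist_force: [1.1, 0.2, -2.2]
gripper_width: 0.158
gripper_force: 29.9
```

Call:
{"fn": "servo_tool", "kwargs": {"commands": [[[1,5,-15,0,0,0,0],[1,11,-40,0,0,0,0],[1,20,-75,0,0,0,0],[1,29,-110,0,0,0,0],[1,40,-150,0,0,0,0]]]}}

```text
time_s: 6.85
tcp_pos: [0.425, -0.1712, 0.1654]
ee_rot: [[0.989, 0.146, -0.002], [0.146, -0.989, 0.0], [-0.002, -0.001, -1.0]]
wrist_force: [0.9, 0.8, -3.2]
gripper_width: 0.154
gripper_force: 29.9
```

Call:
{"fn": "servo_tool", "kwargs": {"commands": [[[1,10,-40,0,0,0,0.04],[1,20,-80,0,0,0,0.08],[1,30,-115,0,0,0,0.12],[1,37,-148,0,0,0,0.15],[1,41,-169,0,0,0,0.166]]]}}

```text
time_s: 7.35
tcp_pos: [0.441, 0.0028, 0.1656]
ee_rot: [[1.0, -0.017, -0.001], [-0.017, -1.0, 0.0], [-0.001, -0.0, -1.0]]
wrist_force: [0.4, 0.0, -3.6]
gripper_width: 0.156
gripper_force: 30.0
```

Call:
{"fn": "servo_tool", "kwargs": {"commands": [[[1,0,0,0,0,0,0],[1,0,0,0,0,0,0],[1,0,0,0,0,0,0],[1,0,0,0,0,0,0],[1,0,0,0,0,0,0]]]}}

```text
time_s: 7.85
tcp_pos: [0.4415, 0.0001, 0.1655]
ee_rot: [[1.0, -0.019, -0.0], [-0.019, -1.0, -0.0], [-0.0, 0.0, -1.0]]
wrist_force: [-0.0, -0.5, -3.2]
gripper_width: 0.156
gripper_force: 30.0
```

```bash
python3 look.py a3 260,190,90,90 260,200,110,110
```

```text
(no output)
```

View pics/a3.png

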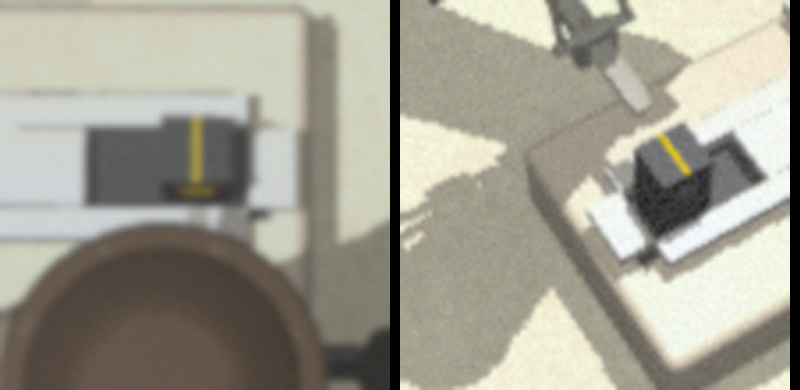

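The scene view has the pin nose tip at crop (640,103) and the post line running (660,137) to (688,172). The top view just shows the nose at (200,208), close to the yellow line at x=196. Now to measure the shank.

```bash
python3 - <<'E'
from h import *
from station import r
np.set_printoptions(precision=4,suppress=True)
T=pickle.load(open("top.pkl","rb"));S=pickle.load(open("scene.pkl","rb"))
for n,c,box in(("T",T,(280,190,50,60)),("S",S,(310,225,60,50))):
    b=blob(c,(20,90,60),(35,255,255),box)
    vx,vy,x,y=cv2.fitLine(b.astype(np.float32),cv2.DIST_L2,0,.01,.01).ravel(); e=((b-[x,y])@[vx,vy])
    print(n,onz(c,(x+vx*e.min(),y+vy*e.min()),.133),onz(c,(x+vx*e.max(),y+vy*e.max()),.133))
pr=lambda x,y:(260+(x+.5)/3.545-.5,200+(y+.5)/3.545-.5)
print("nose S",onz(S,pr(243,102),.144),"shank S",onz(S,pr(212,60),.146))
g=T["pixels"][:,:,1]
print("cols",list(range(298,316)))
for row in range(236,244): print(row,g[row,298:316])
print(r.sense()["tcp_pos"])
p=S["pixels"][195:245,295:345,::-1]; cv2.imwrite("pics/a4.png",cv2.resize(cv2.convertScaleAbs(p,alpha=1.8,beta=10),(600,600),interpolation=cv2.INTER_CUBIC))
E
```

```text
T [ 0.5856 -0.0013  0.133 ] [ 0.5561 -0.001   0.133 ]
S [ 0.5558 -0.0004  0.133 ] [ 0.5847 -0.0015  0.133 ]
nose S [ 0.5382 -0.0006  0.144 ] shank S [ 0.5068 -0.0007  0.146 ]
cols [298, 299, 300, 301, 302, 303, 304, 305, 306, 307, 308, 309, 310, 311, 312, 313, 314, 315]
236 [46 43 43 42 44 43 42 41 38 39 40 41 39 38 37 41 44 48]
237 [75 75 75 75 74 71 66 64 62 65 70 72 69 60 55 55 56 60]
238 [108 109 109 109 105  98  92  89  89  94 102 106  98  83  73  71  71  75]
239 [120 120 120 119 116 105  99  96  98 104 114 116 106  89  78  76  77  78]
240 [108 108 108 110 106  99  93  94  95 102 111 112  99  85  77  76  76  77]
241 [ 77  76  78  82  82  78  78  81  85  93 104 106  92  80  77  78  77  77]
242 [53 53 54 56 58 56 57 60 65 75 87 92 84 77 75 77 77 78]
243 [47 49 48 48 48 48 47 48 50 55 61 66 65 65 67 70 74 76]
[0.4416 0.0004 0.1655]
```

View pics/a4.png

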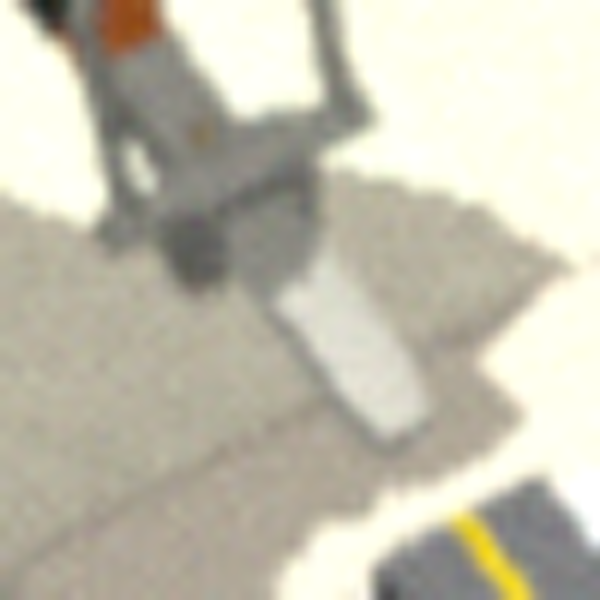

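```bash
python3 - <<'E'
from h import *
np.set_printoptions(precision=4,suppress=True)
S=pickle.load(open("scene.pkl","rb"))
f=lambda x,y,z:onz(S,(295+(x+.5)/12-.5,195+(y+.5)/12-.5),z)
print(f(403,420,.144),f(301,277,.146))
for z in(.142,.146): print(f(403,420,z))
E
```

```text
[ 0.5403 -0.0021  0.144 ] [ 0.5091 -0.0017  0.146 ]
[ 0.5392 -0.0014  0.142 ]
[ 0.5413 -0.0028  0.146 ]
```

```bash
python3 - <<'E'
from h import *
np.set_printoptions(precision=4,suppress=True)
T=pickle.load(open("top.pkl","rb"))
for p,z in (((305.3,237),.144),((305.3,230),.133)): print(onz(T,p,z))
p=T["pixels"][205:250,285:330,::-1]; cv2.imwrite("pics/a5.png",cv2.resize(cv2.convertScaleAbs(p,alpha=2,beta=10),(600,600),interpolation=cv2.INTER_CUBIC))
E
```

```text
[ 0.5446 -0.0017  0.144 ]
[ 0.56   -0.0016  0.133 ]
```

View pics/a5.png

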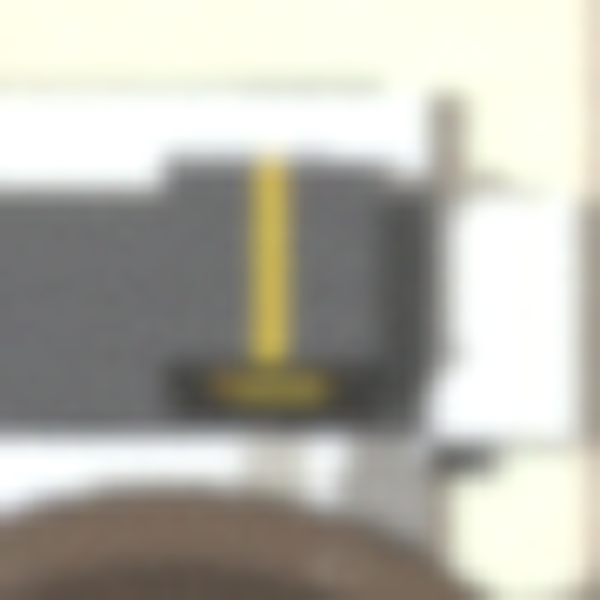

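In the top crop the nose (x≈275) lies about 0.5 mm to the −y side of the line (x≈271). The scene view puts it about 2 mm to the same side. I'll shift 1 mm to +y, lower to bore height and feel forward.

Call:
{"fn": "servo_tool", "kwargs": {"commands": [[[1,0,-1,8,0,0,0],[1,0,-1,17,0,0,0],[1,0,-1,23,0,0,0],[1,0,-1,25,0,0,0],[1,0,-1,25,0,0,0]]]}}

```text
time_s: 8.45
tcp_pos: [0.4414, 0.0018, 0.14]
ee_rot: [[1.0, -0.018, -0.001], [-0.018, -1.0, -0.001], [-0.001, 0.001, -1.0]]
wrist_force: [0.0, 0.3, -2.1]
gripper_width: 0.155
gripper_force: 30.0
```

Call:
{"fn": "servo_tool", "kwargs": {"commands": [[[1,3,0,0,0,0,0],[1,6,0,0,0,0,0],[1,8,0,0,0,0,0],[1,10,0,0,0,0,0],[1,11,0,0,0,0,0]]]}}

```text
time_s: 8.95
tcp_pos: [0.453, 0.0017, 0.1406]
ee_rot: [[1.0, -0.018, 0.0], [-0.018, -1.0, 0.0], [0.0, -0.0, -1.0]]
wrist_force: [0.1, 0.3, -2.4]
gripper_width: 0.16
gripper_force: 30.0
```

Call:
{"fn": "servo_tool", "kwargs": {"commands": [[[1,1,0,0,0,0,0],[1,2,0,0,0,0,0],[1,3,0,0,0,0,0],[1,4,0,0,0,0,0],[1,5,0,0,0,0,0]]]}}

```text
time_s: 9.45
tcp_pos: [0.4577, 0.0016, 0.1405]
ee_rot: [[1.0, -0.018, -0.0], [-0.018, -1.0, 0.0], [-0.0, -0.0, -1.0]]
wrist_force: [-0.6, 0.1, -2.4]
gripper_width: 0.156
gripper_force: 30.0
```

Call:
{"fn": "servo_tool", "kwargs": {"commands": [[[1,1,0,0,0,0,0],[1,2,0,0,0,0,0],[1,3,0,0,0,0,0],[1,3,0,0,0,0,0],[1,3,0,0,0,0,0]]]}}

```text
time_s: 9.95
tcp_pos: [0.4607, 0.0016, 0.1405]
ee_rot: [[1.0, -0.018, -0.0], [-0.018, -1.0, -0.0], [-0.0, 0.0, -1.0]]
wrist_force: [-0.8, -0.3, -1.6]
gripper_width: 0.161
gripper_force: 30.0
```

Call:
{"fn": "servo_tool", "kwargs": {"commands": [[[1,1,0,0,0,0,0],[1,2,0,0,0,0,0],[1,3,0,0,0,0,0],[1,3,0,0,0,0,0],[1,3,0,0,0,0,0]]]}}

```text
time_s: 10.45
tcp_pos: [0.4637, 0.0015, 0.1405]
ee_rot: [[1.0, -0.018, -0.0], [-0.018, -1.0, 0.0], [-0.0, -0.0, -1.0]]
wrist_force: [-0.2, 0.0, -2.6]
gripper_width: 0.161
gripper_force: 30.0
```

Call:
{"fn": "servo_tool", "kwargs": {"commands": [[[1,1,0,0,0,0,0],[1,2,0,0,0,0,0],[1,3,0,0,0,0,0],[1,3,0,0,0,0,0],[1,3,0,0,0,0,0]]]}}

```text
time_s: 10.95
tcp_pos: [0.4668, 0.0014, 0.1406]
ee_rot: [[1.0, -0.018, 0.0], [-0.018, -1.0, -0.0], [0.0, 0.0, -1.0]]
wrist_force: [0.1, -1.1, -2.8]
gripper_width: 0.156
gripper_force: 30.0
```

Call:
{"fn": "servo_tool", "kwargs": {"commands": [[[1,1,0,0,0,0,0],[1,2,0,0,0,0,0],[1,3,0,0,0,0,0],[1,4,0,0,0,0,0],[1,4,0,0,0,0,0]]]}}

```text
time_s: 11.45
tcp_pos: [0.4709, 0.0014, 0.1405]
ee_rot: [[1.0, -0.018, 0.0], [-0.018, -1.0, -0.0], [0.0, 0.0, -1.0]]
wrist_force: [-0.5, -1.4, -3.9]
gripper_width: 0.159
gripper_force: 30.0
```

Call:
{"fn": "servo_tool", "kwargs": {"commands": [[[1,1,0,0,0,0,0],[1,2,0,0,0,0,0],[1,3,0,0,0,0,0],[1,4,0,0,0,0,0],[1,4,0,0,0,0,0]]]}}

```text
time_s: 11.95
tcp_pos: [0.4749, 0.0013, 0.1405]
ee_rot: [[1.0, -0.018, 0.0], [-0.018, -1.0, -0.0], [0.0, 0.0, -1.0]]
wrist_force: [0.3, -0.9, -2.5]
gripper_width: 0.159
gripper_force: 30.0
```

Call:
{"fn": "servo_tool", "kwargs": {"commands": [[[1,2,0,0,0,0,0],[1,4,0,0,0,0,0],[1,6,0,0,0,0,0],[1,8,0,0,0,0,0],[1,8,0,0,0,0,0]]]}}

```text
time_s: 12.45
tcp_pos: [0.4832, 0.0012, 0.1405]
ee_rot: [[1.0, -0.018, 0.001], [-0.018, -1.0, -0.0], [0.001, -0.0, -1.0]]
wrist_force: [0.5, -2.1, -2.9]
gripper_width: 0.158
gripper_force: 30.0
```

Call:
{"fn": "servo_tool", "kwargs": {"commands": [[[1,2,0,0,0,0,0],[1,4,0,0,0,0,0],[1,6,0,0,0,0,0],[1,8,0,0,0,0,0],[1,8,0,0,0,0,0]]]}}

```text
time_s: 12.95
tcp_pos: [0.4911, 0.001, 0.1405]
ee_rot: [[1.0, -0.018, 0.0], [-0.018, -1.0, -0.0], [0.0, 0.0, -1.0]]
wrist_force: [0.1, -1.6, -2.3]
gripper_width: 0.156
gripper_force: 30.0
```

Call:
{"fn": "servo_tool", "kwargs": {"commands": [[[1,2,0,0,0,0,0],[1,4,0,0,0,0,0],[1,6,0,0,0,0,0],[1,8,0,0,0,0,0],[1,9,0,0,0,0,0]]]}}

```text
time_s: 13.45
tcp_pos: [0.4998, 0.0008, 0.1405]
ee_rot: [[1.0, -0.018, -0.0], [-0.018, -1.0, -0.0], [-0.0, 0.0, -1.0]]
wrist_force: [-1.2, -1.9, -1.4]
gripper_width: 0.158
gripper_force: 30.0
```

Call:
{"fn": "servo_tool", "kwargs": {"commands": [[[1,0.5,0,0,0,0,0],[1,1,0,0,0,0,0],[1,1.5,0,0,0,0,0],[1,2,0,0,0,0,0],[1,2,0,0,0,0,0]]]}}

```text
time_s: 13.95
tcp_pos: [0.5017, 0.0008, 0.1405]
ee_rot: [[1.0, -0.018, -0.0], [-0.018, -1.0, -0.0], [-0.0, 0.0, -1.0]]
wrist_force: [-1.5, -1.4, -2.1]
gripper_width: 0.157
gripper_force: 30.0
```

Call:
{"fn": "servo_tool", "kwargs": {"commands": [[[1,0.5,0,0,0,0,0],[1,1,0,0,0,0,0],[1,1.5,0,0,0,0,0],[1,2,0,0,0,0,0],[1,2,0,0,0,0,0]]]}}

```text
time_s: 14.45
tcp_pos: [0.5028, 0.0007, 0.1405]
ee_rot: [[1.0, -0.018, -0.002], [-0.018, -1.0, -0.0], [-0.002, 0.0, -1.0]]
wrist_force: [-4.6, -1.1, 1.4]
gripper_width: 0.16
gripper_force: 30.0
```

Call:
{"fn": "servo_tool", "kwargs": {"commands": [[[1,0.5,0,0,0,0,0],[1,1,0,0,0,0,0],[1,1,0,0,0,0,0],[1,1,0,0,0,0,0],[1,1,0,0,0,0,0]]]}}

```text
time_s: 14.95
tcp_pos: [0.5028, 0.0006, 0.1405]
ee_rot: [[1.0, -0.018, -0.004], [-0.018, -1.0, -0.0], [-0.004, 0.0, -1.0]]
wrist_force: [-7.3, -0.9, 1.8]
gripper_width: 0.162
gripper_force: 30.0
```

It stalled at x=0.5028 with about 7 N, which is probably the shoulder seating. I'll check by eye.

```bash
python3 look.py a6 270,190,80,80 295,200,60,60; python3 - <<'E'
from h import *
np.set_printoptions(precision=4,suppress=True)
S=pickle.load(open("scene.pkl","rb"))
b=blob(S,(0,150,60),(6,255,255),(290,190,70,60)); print("red",len(b),b.mean(0),b.min(0),b.max(0))
# home geometry predicted: shoulder at post face
sh=np.array([.5555,-.0007,.115])
off={"should topL":(0,.013,.013),"should topR":(0,-.013,.013),"tab":(-.023,0,.072),"nose":(.048,0,0),"posttop":(.0,0,.018),"pin paddle top":(-.05,0,.044)}
for k,v in off.items(): print(k,(proj(S,sh+v)-[295,200])[0]*6.5+[400,0],proj(S,sh+v))
E
```

```text
red 42 [326.4048 213.2857] [323 209] [330 218]
should topL [682.752  234.2484] [[338.5003 236.0382]]
should topR [610.4338 274.5807] [[327.3744 242.2432]]
tab [605.5654  90.2297] [[326.6254 213.8815]]
nose [735.33  393.439] [[346.5892 260.5291]]
posttop [646.9978 245.7062] [[332.9997 237.801 ]]
pin paddle top [556.0381  80.3834] [[319.0059 212.3667]]
```

View pics/a6.png

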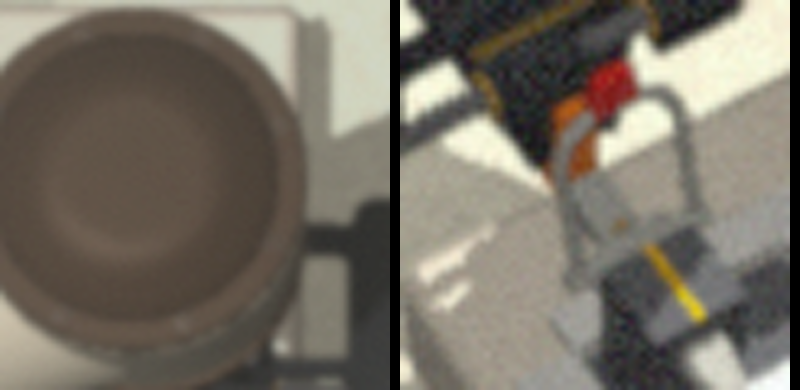

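The red tab is at (326.4,213.3) against (326.6,213.9) predicted for home. The shoulder lies on the post and the nose shows beyond it at crop (715,350). One small extra push to confirm it's seated.

Call:
{"fn": "servo_tool", "kwargs": {"commands": [[[1,0.5,0,0,0,0,0],[1,1,0,0,0,0,0],[1,1.5,0,0,0,0,0],[1,1.5,0,0,0,0,0],[1,1.5,0,0,0,0,0]]]}}

```text
time_s: 15.55
tcp_pos: [0.5029, 0.0006, 0.1405]
ee_rot: [[1.0, -0.018, -0.007], [-0.018, -1.0, -0.001], [-0.007, 0.001, -1.0]]
wrist_force: [-10.7, 1.3, 6.2]
gripper_width: 0.161
gripper_force: 30.0
```

Call:
{"fn": "servo_tool", "kwargs": {"commands": [[[1,-1,0,0,0,0,0],[1,-2,0,0,0,0,0],[1,-2.8,0,0,0,0,0],[0.8,-2.8,0,0,0,0,0],[0.5,-2.8,0,0,0,0,0]]]}}

```text
time_s: 16.05
tcp_pos: [0.5056, 0.0016, 0.1415]
ee_rot: [[1.0, -0.017, 0.005], [-0.017, -1.0, 0.001], [0.005, -0.001, -1.0]]
wrist_force: [1.0, -0.7, 0.3]
gripper_width: 0.225
gripper_force: 0.0
```

Call:
{"fn": "servo_tool", "kwargs": {"commands": [[[0.4,0,0,0,0,0,0],[0.4,0,0,0,0,0,0],[0.4,0,0,0,0,0,0],[0.4,0,0,0,0,0,0],[0.4,0,0,0,0,0,0]]]}}

```text
time_s: 16.55
tcp_pos: [0.5035, 0.0008, 0.1406]
ee_rot: [[1.0, -0.018, 0.0], [-0.018, -1.0, 0.0], [0.0, -0.0, -1.0]]
wrist_force: [0.6, -0.1, -0.1]
gripper_width: 0.58
gripper_force: 0.0
```

Call:
{"fn": "servo_tool", "kwargs": {"commands": [[[0.4,0,0,-8,0,0,0],[0.4,0,0,-25,0,0,0],[0.4,0,0,-50,0,0,0],[0.6,-5,0,-75,0,0,0],[0.8,-10,0,-80,0,0,0]]]}}

```text
time_s: 17.05
tcp_pos: [0.4951, 0.0013, 0.2241]
ee_rot: [[1.0, -0.017, 0.007], [-0.017, -1.0, 0.001], [0.007, -0.001, -1.0]]
wrist_force: [-0.2, 0.9, 0.4]
gripper_width: 0.494
gripper_force: 0.0
```

Call:
{"fn": "servo_tool", "kwargs": {"commands": [[[1,0,0,0,0,0,0],[1,0,0,0,0,0,0],[1,0,0,0,0,0,0],[1,0,0,0,0,0,0],[1,0,0,0,0,0,0]]]}}

```text
time_s: 17.55
tcp_pos: [0.4933, 0.0009, 0.2198]
ee_rot: [[1.0, -0.018, -0.001], [-0.018, -1.0, -0.0], [-0.001, 0.001, -1.0]]
wrist_force: [0.1, 0.5, -0.2]
gripper_width: 0.054
gripper_force: 0.0
```

```bash
python3 look.py a7 270,190,80,80 285,180,80,80; python3 - <<'E'
from h import *
np.set_printoptions(precision=4,suppress=True)
S=pickle.load(open("scene.pkl","rb"))
b=blob(S,(0,150,60),(6,255,255),(290,190,70,60)); print("red",len(b),b.mean(0)); print(onz(S,b.mean(0),.187))
b=blob(S,(7,150,60),(18,255,255),(290,190,70,60)); print("orange",len(b),b.mean(0),b.min(0),b.max(0))
E
```

```text
red 29 [326.5517 213.3448]
[ 0.5314 -0.0002  0.187 ]
orange 106 [318.8019 216.3491] [315 208] [324 226]
```

View pics/a7.png

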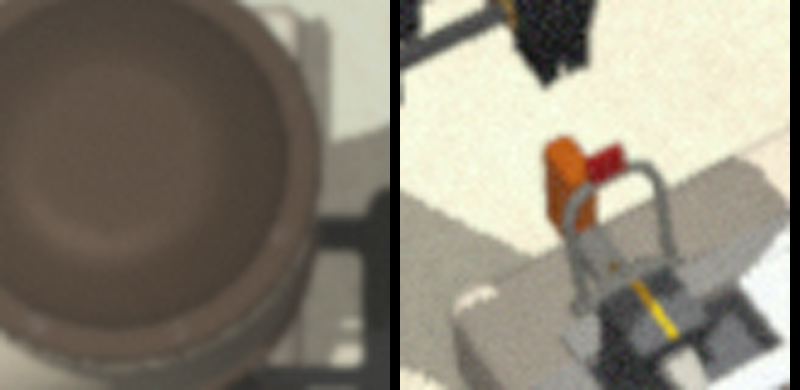

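The pin sits in the post on its own: paddle at crop (565,180), tab upright at (607,163), nose beyond the post. The closed fingers are behind and above it. Next I'll lower behind the tab and sweep it over.

Call:
{"fn": "servo_tool", "kwargs": {"commands": [[[1,5,0,10,0,0,0],[1,10,0,20,0,0,0],[1,12,0,28,0,0,0],[1,12,0,28,0,0,0],[1,12,0,28,0,0,0]]]}}

```text
time_s: 18.15
tcp_pos: [0.5053, 0.0006, 0.1921]
ee_rot: [[1.0, -0.018, -0.001], [-0.018, -1.0, -0.0], [-0.001, 0.001, -1.0]]
wrist_force: [0.2, 0.4, 0.5]
gripper_width: 0.002
gripper_force: 0.0
```

Call:
{"fn": "servo_tool", "kwargs": {"commands": [[[1,5,0,0,0,0,0],[1,10,0,0,0,0,0],[1,14,0,-1,0,0,0],[1,17,0,-1,0,0,0],[1,20,0,-1,0,0,0]]]}}

```text
time_s: 18.65
tcp_pos: [0.5253, 0.0003, 0.1937]
ee_rot: [[1.0, -0.018, -0.001], [-0.018, -1.0, -0.0], [-0.001, 0.0, -1.0]]
wrist_force: [-1.9, -0.3, 1.9]
gripper_width: 0.003
gripper_force: 1.0
```

Contact. Following the arc.

Call:
{"fn": "servo_tool", "kwargs": {"commands": [[[1,5,0,-1,0,0,0],[1,11,0,-1.5,0,0,0],[1,17,0,-1.5,0,0,0],[1,22,0,-1.5,0,0,0],[1,27,0,-1,0,0,0]]]}}

```text
time_s: 19.15
tcp_pos: [0.5526, -0.0001, 0.1941]
ee_rot: [[1.0, -0.018, -0.001], [-0.018, -1.0, -0.0], [-0.001, 0.0, -1.0]]
wrist_force: [-1.4, -0.2, -0.2]
gripper_width: 0.003
gripper_force: 0.8
```

Call:
{"fn": "servo_tool", "kwargs": {"commands": [[[1,5,0,1.5,0,0,0],[1,10,0,3.5,0,0,0],[1,15,0,6,0,0,0],[1,20,0,9,0,0,0],[1,24,0,12,0,0,0]]]}}

```text
time_s: 19.65
tcp_pos: [0.577, -0.0005, 0.1824]
ee_rot: [[1.0, -0.018, 0.001], [-0.018, -1.0, 0.0], [0.001, -0.0, -1.0]]
wrist_force: [-2.0, -0.4, 0.5]
gripper_width: 0.007
gripper_force: 0.6
```

Call:
{"fn": "servo_tool", "kwargs": {"commands": [[[1,4,0,3,0,0,0],[1,8,0,7.5,0,0,0],[1,11.5,0,12,0,0,0],[1,14,0,16,0,0,0],[1,16,0,19,0,0,0]]]}}

```text
time_s: 20.15
tcp_pos: [0.5929, -0.0007, 0.1631]
ee_rot: [[1.0, -0.018, 0.001], [-0.018, -1.0, 0.0], [0.001, -0.0, -1.0]]
wrist_force: [-0.5, 0.3, 0.2]
gripper_width: 0.005
gripper_force: 0.0
```

Call:
{"fn": "servo_tool", "kwargs": {"commands": [[[1,1.5,0,3,0,0,0],[1,3,0,6,0,0,0],[1,4,0,10,0,0,0],[1,4,0,10,0,0,0],[1,4,0,10,0,0,0]]]}}

```text
time_s: 20.65
tcp_pos: [0.5964, -0.0008, 0.1535]
ee_rot: [[1.0, -0.018, -0.0], [-0.018, -1.0, -0.0], [-0.0, 0.0, -1.0]]
wrist_force: [-0.6, -0.5, 0.2]
gripper_width: 0.001
gripper_force: 0.0
```

```bash
python3 - <<'E'
from h import *
from station import r
np.set_printoptions(precision=4,suppress=True)
S=r.capture("scene")
b=blob(S,(0,150,60),(6,255,255),(300,190,100,120)); print("red",len(b),b.mean(0) if len(b) else 0)
H=np.array([.5485,-.0007,.124])
for th in (0,1.0,1.25,1.6,1.9,1.99):
    f=th-np.radians(15); print(th,proj(S,H+.065*np.array([np.sin(f),-.0175*np.sin(f),np.cos(f)])))
E
```

```text
red 40 [348.125 263.25 ]
0 [[326.5168 213.5684]]
1.0 [[344.0642 241.3686]]
1.25 [[346.9557 248.9671]]
1.6 [[349.1268 258.0128]]
1.9 [[349.1183 263.4969]]
1.99 [[348.788  264.6558]]
```

The tab is at the shut position. I'll retreat straight up and re-measure.

Call:
{"fn": "servo_tool", "kwargs": {"commands": [[[1,-2,0,-15,0,0,0],[1,-2,0,-40,0,0,0],[1,-2,0,-70,0,0,0],[1,-2,0,-100,0,0,0],[1,-2,0,-120,0,0,0]]]}}

```text
time_s: 21.2
tcp_pos: [0.595, -0.0008, 0.2766]
ee_rot: [[1.0, -0.017, 0.004], [-0.017, -1.0, 0.0], [0.004, -0.0, -1.0]]
wrist_force: [0.2, -0.4, 0.3]
gripper_width: 0.008
gripper_force: 0.0
```

Call:
{"fn": "servo_tool", "kwargs": {"commands": [[[1,-40,0,0,0,0,0],[1,-80,0,0,0,0,0],[1,-110,0,0,0,0,0],[1,-120,0,0,0,0,0],[1,-120,0,0,0,0,0]]]}}

```text
time_s: 21.7
tcp_pos: [0.4738, 0.0013, 0.2746]
ee_rot: [[1.0, -0.017, 0.002], [-0.017, -1.0, 0.001], [0.002, -0.001, -1.0]]
wrist_force: [0.7, 0.6, -0.9]
gripper_width: 0.003
gripper_force: 0.0
```

```bash
python3 - <<'E'
from h import *
from station import r
np.set_printoptions(precision=4,suppress=True)
for i in range(2):
    S=r.capture("scene")
    b=blob(S,(0,150,60),(6,255,255),(300,190,100,120)); print("red",len(b),b.mean(0) if len(b) else 0)
    b=blob(S,(7,150,60),(18,255,255),(290,190,70,60)); print("orange",len(b),b.mean(0),b.min(0),b.max(0))
H=np.array([.5485,-.0007,.124])
for th in (1.7,1.8,1.9,1.99):  # tab's upper face centre
    f=th-np.radians(15); print(th,proj(S,H+.065*np.array([np.sin(f),-.0175*np.sin(f),np.cos(f)])+.003*np.array([-np.cos(f),0,np.sin(f)])))
E
```

```text
red 41 [348.     263.5854]
orange 148 [318.3311 216.5878] [314 207] [323 226]
red 42 [348.0476 263.5   ]
orange 155 [318.4194 216.7806] [314 207] [323 227]
1.7 [[349.2697 259.1968]]
1.8 [[349.3564 261.1522]]
1.9 [[349.252  262.8397]]
1.99 [[348.9987 264.1182]]
```

```bash
python3 - <<'E'
from h import *
from station import r
A=pickle.load(open("scene.pkl","rb"))
B=r.capture("scene")
for nm,(x,y,w,h) in {"paddle":(311,204,10,24),"ref post":(326,236,18,14)}.items():
    up=lambda p:cv2.resize(p,None,fx=5,fy=5,interpolation=cv2.INTER_CUBIC)
    m=cv2.matchTemplate(up(B["pixels"][y-4:y+h+4,x-4:x+w+4]),up(A["pixels"][y:y+h,x:x+w]),cv2.TM_CCOEFF_NORMED)
    _,v,_,l=cv2.minMaxLoc(m); print(nm,v,(np.array(l)/5-4))
b=blob(B,(20,90,60),(35,255,255),(310,225,60,50)); print(b.mean(0))
S=np.array([.5555,-.0007,.115]); print(proj(B,[S+[-.05,0,.044],S+[-.06,0,.044]]))
E
```

```text
paddle 0.9840046763420105 [-1. -1.]
ref post 0.7435187697410583 [-1.6 -2.4]
[336.91666667 243.16666667]
[[319.00586404 212.3666709 ]
 [316.25380805 208.81823292]]
```

The paddle has slid back about 3 mm since release, which is inside the limit but closer than I want. I'll go behind it and nudge it forward with the closed fingers.

Call:
{"fn": "servo_tool", "kwargs": {"commands": [[[1,-12,0,0,0,0,0],[1,-24,0,20,0,0,0],[1,-24,0,60,0,0,0],[1,-24,0,100,0,0,0],[1,-24,0,120,0,0,0]]]}}

```text
time_s: 22.35
tcp_pos: [0.4482, 0.0012, 0.1503]
ee_rot: [[1.0, -0.019, -0.006], [-0.019, -1.0, -0.001], [-0.006, 0.001, -1.0]]
wrist_force: [0.6, -0.5, 0.2]
gripper_width: 0.007
gripper_force: 0.0
```

Call:
{"fn": "servo_tool", "kwargs": {"commands": [[[1,0,0,15,0,0,0],[1,0,0,27,0,0,0],[1,0,0,27,0,0,0],[1,4,0,27,0,0,0],[1,8,0,27,0,0,0]]]}}

```text
time_s: 22.85
tcp_pos: [0.4594, 0.0018, 0.1273]
ee_rot: [[1.0, -0.017, 0.002], [-0.017, -1.0, 0.0], [0.002, -0.0, -1.0]]
wrist_force: [0.1, 0.9, -0.2]
gripper_width: 0.004
gripper_force: 0.0
```

Call:
{"fn": "servo_tool", "kwargs": {"commands": [[[1,3,0,0,0,0,0],[1,6,0,0,0,0,0],[1,9,0,0,0,0,0],[1,11,0,0,0,0,0],[1,13,0,0,0,0,0]]]}}

```text
time_s: 23.35
tcp_pos: [0.4715, 0.0013, 0.1266]
ee_rot: [[1.0, -0.018, -0.0], [-0.018, -1.0, 0.0], [-0.0, -0.0, -1.0]]
wrist_force: [0.2, 0.6, 0.7]
gripper_width: 0.004
gripper_force: 0.0
```

Call:
{"fn": "servo_tool", "kwargs": {"commands": [[[1,1,0,0,0,0,0],[1,2,0,0,0,0,0],[1,3,0,0,0,0,0],[1,4,0,0,0,0,0],[1,5,0,0,0,0,0]]]}}

```text
time_s: 23.85
tcp_pos: [0.4764, 0.0013, 0.1266]
ee_rot: [[1.0, -0.018, 0.0], [-0.018, -1.0, 0.0], [0.0, -0.0, -1.0]]
wrist_force: [-0.1, 0.1, 0.9]
gripper_width: 0.003
gripper_force: 0.0
```

Call:
{"fn": "servo_tool", "kwargs": {"commands": [[[1,0.5,0,0,0,0,0],[1,1,0,0,0,0,0],[1,1.5,0,0,0,0,0],[1,2,0,0,0,0,0],[1,2.5,0,0,0,0,0]]]}}

```text
time_s: 24.35
tcp_pos: [0.4789, 0.0012, 0.1266]
ee_rot: [[1.0, -0.018, 0.0], [-0.018, -1.0, -0.0], [0.0, 0.0, -1.0]]
wrist_force: [0.2, -0.9, 0.2]
gripper_width: 0.004
gripper_force: 0.0
```

Call:
{"fn": "servo_tool", "kwargs": {"commands": [[[1,0.5,0,0,0,0,0],[1,1,0,0,0,0,0],[1,1.5,0,0,0,0,0],[1,2,0,0,0,0,0],[1,2,0,0,0,0,0]]]}}

```text
time_s: 24.85
tcp_pos: [0.4793, 0.0008, 0.1262]
ee_rot: [[1.0, -0.018, -0.003], [-0.018, -1.0, -0.001], [-0.003, 0.001, -1.0]]
wrist_force: [-5.9, -0.5, 2.6]
gripper_width: 0.007
gripper_force: 2.7
```

Call:
{"fn": "servo_tool", "kwargs": {"commands": [[[1,0.5,0,0,0,0,0],[1,1,0,0,0,0,0],[1,1.5,0,0,0,0,0],[1,2,0,0,0,0,0],[1,2,0,0,0,0,0]]]}}

```text
time_s: 25.35
tcp_pos: [0.4794, 0.0004, 0.1259]
ee_rot: [[1.0, -0.019, -0.008], [-0.019, -1.0, -0.001], [-0.008, 0.002, -1.0]]
wrist_force: [-8.3, 0.2, 5.2]
gripper_width: 0.008
gripper_force: 4.7
```

Firm stop straight away, so the shoulder is already against the post and the apparent shift was mostly bore play. Retreat, check once more and hand in.

Call:
{"fn": "servo_tool", "kwargs": {"commands": [[[1,-4,0,0,0,0,0],[1,-12,0,0,0,0,0],[1,-30,0,0,0,0,0],[1,-40,0,-20,0,0,0],[1,-40,0,-60,0,0,0]]]}}

```text
time_s: 25.85
tcp_pos: [0.4397, 0.0013, 0.1847]
ee_rot: [[1.0, -0.018, -0.007], [-0.018, -1.0, -0.002], [-0.007, 0.002, -1.0]]
wrist_force: [0.8, -0.1, 0.4]
gripper_width: 0.007
gripper_force: 0.0
```

Call:
{"fn": "servo_tool", "kwargs": {"commands": [[[1,0,0,-30,0,0,0],[1,0,0,-60,0,0,0],[1,0,0,-60,0,0,0],[1,0,0,-60,0,0,0],[1,0,0,-60,0,0,0]]]}}

```text
time_s: 26.35
tcp_pos: [0.4423, 0.0018, 0.2456]
ee_rot: [[1.0, -0.018, -0.001], [-0.018, -1.0, -0.0], [-0.001, 0.0, -1.0]]
wrist_force: [0.7, -0.4, -0.5]
gripper_width: 0.006
gripper_force: 0.0
```

```bash
python3 - <<'E'
from h import *
from station import r
A=pickle.load(open("scene.pkl","rb")); B=r.capture("scene")
up=lambda p:cv2.resize(p,None,fx=5,fy=5,interpolation=cv2.INTER_CUBIC)
x,y,w,h=311,204,10,24
m=cv2.matchTemplate(up(B["pixels"][y-4:y+h+4,x-4:x+w+4]),up(A["pixels"][y:y+h,x:x+w]),cv2.TM_CCOEFF_NORMED); _,v,_,l=cv2.minMaxLoc(m); print(v,np.array(l)/5-4)
b=blob(B,(0,150,60),(6,255,255),(300,190,100,120)); print("red",len(b),b.mean(0)); print(r.sense()["tcp_pos"],r.sense()["wrist_force"])
E
```

```text
0.9423483610153198 [-1. -1.]
red 41 [348.07317073 263.41463415]
[0.4422504  0.00173236 0.24538057] [-0.08211957 -0.0380927   0.15237112]
```

```bash
python3 -c "
from station import r;print(r.finish_job())"
```

```text
the job is handed in; nothing more can be done
None
```

The job is handed in: the pin is in the post's bore with its shoulder stopped firmly against the post, the ring reads shut (about 1.95 rad by camera), and the gripper is clear; wrist force during the work stayed near 11 N at most. The call that hands in the job returned no verdict.

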